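# Bring the decorating wheel round and hold its brake at the third click

## Robot

A 6-joint arm with a two-finger parallel gripper is mounted at the origin on the work surface. World frame = base frame: x ahead of the robot, y to its left, z up, the work surface at z = 0. Lengths are in m, angles in degrees, forces in N, time in s.
With the tool pointing down it reaches from about 0.4 to 0.825 m from the base axis. Payload 7 kg.
Tool frame: the origin (TCP) lies at the very end of the fingers, on their centre line; the grasp point (between the pads) lies 19 mm behind it; z points along the fingers, y is the line along which they close (so a half turn about z gives the same grasp; the last joint's range is limited). The gripper opens to 88 mm and grips with 3 to 60 N. Pads are 19 mm wide; open, the fingers measure 130 mm over their backs; the gripper's body (78 mm by 193 mm) begins 47 mm behind the grasp point.
Start: joints at [83.543, 20.546, 0.682, 0, -70.136, -16.507], TCP at [0.263, 0.621, 0.227] pointing down, gripper open.
Joint ranges: [-176.03, 176.03], [-82.01, 121.73], [-58.28, 71.71], [-173.87, 95.51], [-174.79, -0.11], [-173.66, 173.66]. Speed limits (degrees/s): [136.94, 136.94, 172.46, 180, 180, 180].

## Interface

Orientations are given as [roll, pitch, yaw] about the fixed x, y, z axes, in that order (R = Rz(yaw) Ry(pitch) Rx(roll)).
In Python, from plant import ctrl gives the robot as it stands.
- The arm moves only by the tool carry_out, never from a script. Its argument "deltas" is a list that holds one entry, the list of rows, each a list of 5 numbers: the shift along the tool's x, y, z scaled (see below), then the turn about the tool's z scaled (see below), then the opening, from -1 (shut) to 1 (fully open). A call has 1 to 5 rows; each row is the pose to reach, as a shift and turn from the pose commanded when the call began, along the tool's axes at that moment, turning the shorter way round; what a row does not reach only later rows make up. The controller multiplies each number of a shift by 20 cm and each number of a turn by 2 pi rad. A row lasts 1/10 s, in which the tool goes at most 50 mm and 8.59 degrees, less where a joint would pass 70% of its speed; a pose out of reach is approached as far as the arm can. A call with a number of a shift or a turn outside -1 to 1 is refused whole. A call with a gripper value outside its range is refused whole. The fingers move at their own pace and stop on an object; the grip force is fixed at half the most. Time passes only in rows, so rows that repeat a pose let the fingers close. It gives the time, the measured TCP pose, the force, the opening and the grip force at its end, in the units of the state.
- ctrl.get_obs(): the state, without advancing time (a new reading comes with each control period).
- ctrl.snapshot(name): name is "scene" or "side" or "wrist"; returns a dict with "color" (420x560x3 uint8, red, green, blue), "camera_matrix" (3x3 intrinsics, pixels), "k1" (the pictures are not rectified: a ray, as slopes to the right and down, at radius r is drawn at 1 + k1 r^2 times it, then the intrinsics apply), "R" (3x3) and "t" (3): a world point X has camera coordinates R X + t. Camera axes: x right, y down, z forward; pixel columns grow to the right and rows downward; lengths in m; the calibration is good to about 2 mm. A picture is of the moment at which its call begins. There is no depth.
- ctrl.close_job(): hands the job in; it is judged then, once.
Trained networks look in a picture, given as the dict that the camera call returned (one of the last four; its "shot" number tells which), for a name from the list of things; names that differ only in an ending like _2 or _b are one class to them, and where a whole thing is asked for, a point or a joint stands for the part that bears it (a point fixed in the world has none). Each returns a list of dicts, best first, with "p" (0 to 1); they miss things now and then, are a little off and sometimes report something else, mostly with a low value. They report only what shows in the picture. A call takes as long as a camera call.
- ctrl.search_frame(picture, name): "centre" ([column, row] in pixels, amid what is visible of it).
- ctrl.silhouettes(picture, name): "mask" (420x560 bool, what is visible of it) and "centre" ([column, row] in pixels, amid what is visible of it).
- ctrl.spot_point(picture, name): "centre" ([column, row] in pixels: a listed point, or the origin of a listed thing).
The state is a dict: "clock": time; "joint_pos": joint angles; "qvel": joint speeds; "tau": joint torques, N m; "tool_pos": TCP position; "orientation": TCP orientation; "force": force on the tool from outside, world axes, zero at the start; "moment": the same for the moment, N m; "opening": finger opening in m; "gripper_force": force on a finger pad.
Only numpy, scipy, OpenCV 4.12 (cv2) and the standard library are available. Lean on these libraries where they do the work, as an engineer would, in place of code of your own. Each camera call takes 0.05 s, during which the arm holds its last target. There are 200 camera calls.

## Task

Show the small clay bowl all round: take the decorating wheel's upright handle and turn the wheel one full turn counter-clockwise seen from above, so that the handle comes back in line with the steel pointer on the foot. Then set the wheel's brake: from its home stop turn the black knob on the brake box clockwise to the third click, never as far as the fourth, and keep hold of it there against its return spring; the program finishes while still holding the knob at the third click. Leave the sponges, the water cup and the scraper where they are.

Things in the scene. Friction and masses are not known exactly. Their poses are not given: they have to be found in the camera images.
- handle (a point): centre of the upright wooden turning handle on the decorating wheel: a round spool 22 mm in diameter and 40 mm tall (20 mm of it above and below this point) which spins freely about its own vertical pin, so it can be gripped firmly while the wheel carries it round. It stands 85 mm from the wheel's axis; this point is 32 mm above the wheel's flat top face. The point's x axis points from the wheel's axis outward through the handle, z is up
- wheel_center (a point): centre of the wheel's flat top face, on its vertical axis. The wheel is an aluminium disc 210 mm in diameter, 12 mm thick, its top about 74 mm above the table. A small clay bowl is stuck on at its centre (82 mm in diameter at the rim, 45 mm tall above the top face). From the wheel's fixed foot a steel pointer sticks out past the rim and turns up to 10 mm below the wheel's top; its upright stands 122 mm from the axis, and at the start the handle is in line with it
- wheel (a joint): angle of the wheel, rad: 0 at the start (handle in line with the pointer), growing counter-clockwise seen from above; one full turn is 6.28. It turns stiffly enough (about 0.04 N m) to stay where it is left, and has no stop anywhere near one full turn
- knob_grip (a point): grip point of the black knob on top of the brake box, on the knob's vertical axis. The knob is an upright bar 46 mm long, 14 mm wide and 40 mm tall on a disc 52 mm in diameter; the point is 12 mm below the bar's top and 26 mm above the disc's top face (about 93 mm above the table). The point's x axis runs along the bar; its -x end is the knob's nose, with a light line on top; z is up. The box below is 100 x 100 x 45 mm and stands on the board
- knob (a joint): angle of the knob, rad: 0 at its home stop, where it starts and its nose is at the wide mark, growing clockwise seen from above. Click stops every 0.419 rad (24 degrees), each with a thin mark on the box; the third is at 1.257. A spring inside drives it home whenever it is let go, from any stop: about 0.06 N m at home to 0.14 N m at the third stop, plus or minus about 0.04 N m from the clicks. It can turn as far as the sixth stop, 2.51
- sponge: loose square-edged sponge block 50 x 45 x 40 mm lying on the board, on the robot's side of the gap between wheel and brake box; origin at the centre of its underside; to be left alone
- rib: loose wooden scraper 80 x 40 x 6 mm lying flat on the board, on the far side of the same gap; origin at the centre of its underside; to be left alone
- cup: loose plastic water cup, diameter 70, height 80 mm, on the table; origin at the centre of its underside; to be left alone
- sponge2: loose sponge block 50 x 50 x 40 mm on the table; origin at the centre of its underside; to be left alone

How it is judged (in metres and radians):
On the way, in this order (a step that is already met when the one before it is completed fails the run):
1. the wheel has been turned one full turn counter-clockwise, the handle back in line with the pointer (value of joint wheel between 6.113 and 6.453 rad and contact force between the fingers and wheel above 0.3 N), for 0.1 s.
2. the knob is held at its third click (value of joint knob between 1.097 and 1.417 rad and contact force between the fingers and knob above 0.5 N), for 0.2 s.
At the end, for the whole second after the job is handed in: The wheel rests one full turn counter-clockwise from its start (6.28 rad, within 0.17 rad), and the gripper's fingers still hold the knob, at rest, at its third click (1.257 rad, within 0.16 rad) (all of step 2 and value of joint wheel between 6.113 and 6.453 rad and velocity of joint knob between -0.1 and 0.1 rad/s and velocity of joint wheel between -0.1 and 0.1 rad/s); the arm keeps its last pose, push and grip.
It fails at once if the knob is turned on to the fourth click (value of joint knob above 1.56 rad).
It fails at once if a sponge, the cup or the scraper is disturbed (moved more than 30 mm) (distance of any of sponge, rib, cup, sponge2 from where it was at the start of the episode above 0.03 m).
It also fails if it takes over 69 s, if anything falls off the work surface, if the arm or the gripper's body presses on something with over 40 N, if the wrist force passes 120 N, or if a joint passes its speed limit or range.

## Working session

There is one attempt and no reset: what is moved stays moved. The work goes in short steps, Python scripts to look and compute and a tool call to move; the robot and the scene stay as the last step left them, time stands still between calls to the robot, and variables do not carry over. Pictures are saved under pics/ and viewed, at most 10 in all, crops included, and the job is handed in when it is done.

Besides the shell and the picture viewer there is one more tool, called after "Call:" as a command line: name --argument value ..., lists and objects as JSON in quotes. carry_out: Moves the arm, as the interface text tells. Its arguments: {"type":"object","properties":{"deltas":{"type":"array"}},"required":["deltas"]}

```bash
mkdir -p pics; cat > h.py <<'E'
import numpy as np, cv2
from plant import ctrl
def ray(s,px):
    K=np.array(s["camera_matrix"]);k1=s["k1"]
    d=np.array([(px[0]-K[0,2])/K[0,0],(px[1]-K[1,2])/K[1,1]]);u=d.copy()
    for _ in range(30): u=d/(1+k1*(u@u))
    R=np.array(s["R"]);t=np.array(s["t"])
    v=R.T@np.array([u[0],u[1],1.]);return -R.T@t, v/np.linalg.norm(v)
def onz(s,px,z):
    c,v=ray(s,px);return c+v*(z-c[2])/v[2]
def proj(s,X):
    p=np.array(s["R"])@X+np.array(s["t"]);u=p[:2]/p[2];u=u*(1+s["k1"]*(u@u))
    K=np.array(s["camera_matrix"]);return np.array([K[0,0]*u[0]+K[0,2],K[1,1]*u[1]+K[1,2]])
def save(s,n): cv2.imwrite(f"pics/{n}.png",s["color"][:,:,::-1])
E
python3 - <<'E'
from h import *
Z=dict(handle=.106,wheel_center=.074,knob_grip=.093,sponge=0.0,rib=0.0,cup=0,sponge2=0)
ims=[]
for n in("scene","side","wrist"):
    s=ctrl.snapshot(n);ims.append(s["color"])
    print(n,np.round(-np.array(s["R"]).T@s["t"],3))
    for k,z in Z.items():
        for r in ctrl.spot_point(s,k)[:2]:
            print(k,round(r["p"],2),np.round(r["centre"],1),np.round(onz(s,r["centre"],z),4))
    save(s,n+"0")
big=np.hstack(ims[:2]);
cv2.imwrite("pics/both.png",cv2.resize(big,(800,300))[:,:,::-1])
print(ctrl.get_obs())
E
```

```text
scene [1.223 0.009 0.836]
handle 0.75 [376.3 220.4] [0.6093 0.2174 0.106 ]
wheel_center 0.68 [359.7 205.2] [0.5334 0.192  0.074 ]
knob_grip 0.65 [229.9 204.7] [ 0.5518 -0.1282  0.093 ]
sponge 0.62 [290.4 201.5] [0.4544 0.0204 0.    ]
sponge 0.56 [440.3 207.7] [0.4735 0.4293 0.    ]
rib 0.66 [292.9 251.4] [ 0.6226  0.0264 -0.    ]
cup 0.91 [130.1 208.8] [ 0.4854 -0.4187  0.    ]
sponge2 0.62 [290.4 201.5] [0.4544 0.0204 0.    ]
sponge2 0.56 [440.3 207.7] [0.4735 0.4293 0.    ]
side [ 0.265 -1.038  1.081]
handle 0.86 [286.  163.5] [0.6134 0.2124 0.106 ]
wheel_center 0.98 [261.7 182.1] [0.5209 0.1741 0.074 ]
knob_grip 0.74 [300. 244.] [ 0.5599 -0.1439  0.093 ]
knob_grip 0.26 [256. 230.] [ 0.4514 -0.0592  0.093 ]
sponge 0.68 [236.7 156.3] [0.4822 0.4355 0.    ]
sponge 0.61 [253.8 229.4] [0.4628 0.0372 0.    ]
rib 0.61 [305.4 221.3] [0.6328 0.0335 0.    ]
cup 0.83 [298.2 354.4] [ 0.4772 -0.4271  0.    ]
sponge2 0.68 [236.7 156.3] [0.4822 0.4355 0.    ]
sponge2 0.61 [253.8 229.4] [0.4628 0.0372 0.    ]
wrist [0.323 0.597 0.384]
{'clock': 1.2, 'joint_pos': array([ 8.35429958e+01,  2.05467659e+01,  6.81644514e-01,  5.55219184e-04,
       -7.01348864e+01, -1.65059197e+01]), 'qvel': array([-0.04142359,  0.02634274,  0.03876417, -0.0674468 , -0.06486714,
        0.00197032]), 'tau': array([-5.62868645e-04, -5.82398915e+01,  2.93305582e+01,  7.00285032e+00,
        1.25595275e-02, -3.23920074e-05]), 'tool_pos': array([0.26336466, 0.62148378, 0.22655602]), 'orientation': array([-1.79999859e+02, -5.02875387e-04, -2.29627353e+01]), 'force': array([0.27672786, 0.16606885, 1.10575663]), 'moment': array([-0.04539096,  0.03243526,  0.06242196]), 'gripper_force': 0.0, 'opening': 0.08788764138082235}
```

View pics/scene0.png

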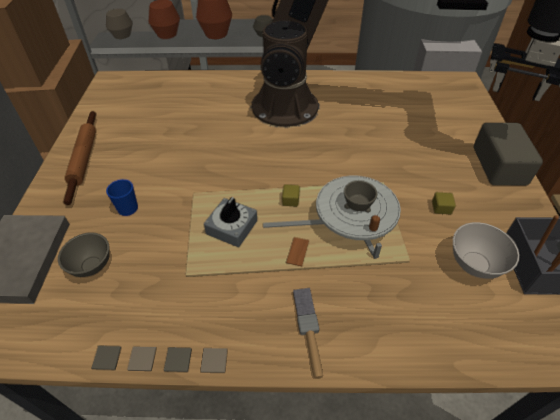

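View pics/side0.png

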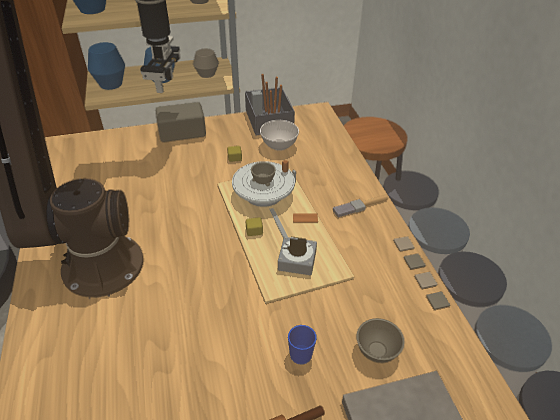

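The scene picture shows the board with the wheel at (358,207), the handle at (375,223), the pointer upright at (377,252) and the knob at (232,210). The side picture agrees. Next I bring the wrist camera over the wheel.

Call:
carry_out --deltas '[[[0.2, 0.15, -0.2, 0, 1], [0.4, 0.3, -0.2, 0, 1], [0.6, 0.45, -0.2, 0, 1], [0.8, 0.6, -0.2, 0, 1], [0.95, 0.7, -0.2, 0, 1]]]'

```text
clock: 1.7
tool_pos: [0.3842, 0.4165, 0.2671]
orientation: [-179.9, -0.0, -22.9]
force: [1.0, 0.3, -0.2]
opening: 0.088
gripper_force: 0.0
```

Call:
carry_out --deltas '[[[0.2, 0.15, 0, 0, 1], [0.45, 0.35, 0, 0, 1], [0.7, 0.53, 0, 0, 1], [0.93, 0.7, 0, 0, 1], [0.93, 0.7, 0, 0, 1]]]'

```text
clock: 2.2
tool_pos: [0.5013, 0.2143, 0.267]
orientation: [-180.0, -0.0, -23.0]
force: [-0.7, -0.3, -0.1]
opening: 0.0876
gripper_force: 0.0
```

```bash
python3 - <<'E'
from h import *
s=ctrl.snapshot("wrist");save(s,"w1")
for k,z in dict(handle=.106,wheel_center=.074,knob_grip=.093).items():
    for r in ctrl.spot_point(s,k)[:2]:
        print(k,round(r["p"],2),np.round(r["centre"],1),np.round(onz(s,r["centre"],z),4))
o=ctrl.get_obs();print(o["clock"],o["tool_pos"],o["orientation"],o["force"])
E
```

```text
handle 0.78 [228.   81.7] [0.6098 0.2143 0.106 ]
wheel_center 0.6 [287.3 153.4] [0.5293 0.1909 0.074 ]
2.4 [0.50067216 0.21620053 0.26665602] [-1.79983788e+02 -2.49776200e-03 -2.30842559e+01] [-0.26804872  0.10567127 -0.10960107]
```

View pics/w1.png

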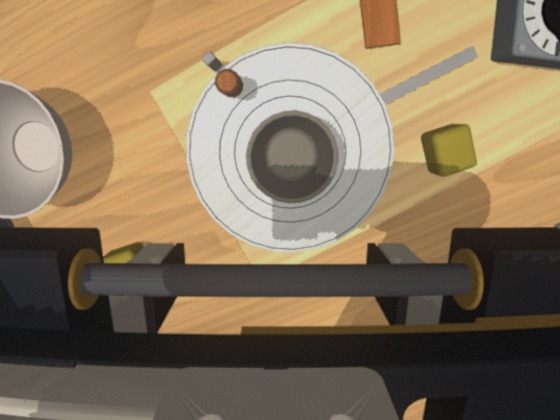

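The wrist picture shows the wheel rim spanning columns 188–393 and rows 44–250, so its centre is about (290,147). The handle is at (228,82) and the pointer tip at (209,59). I'll cross-check these by geometry.

```bash
python3 - <<'E'
from h import *
from scipy.optimize import least_squares
s=ctrl.snapshot("wrist")
rim=[(188,147),(393,147),(290.5,44),(290.5,250)]
P=np.array([onz(s,p,.074) for p in rim])
r=least_squares(lambda q:np.hypot(P[:,0]-q[0],P[:,1]-q[1])-q[2],[.53,.19,.105]).x;print("rim",r)
m=ctrl.silhouettes(s,"wheel_center")
for k in m[:2]: print("sil",k["p"],k["mask"].sum(),k["centre"])
h=ctrl.silhouettes(s,"handle")
for k in h[:2]:
    ys,xs=np.nonzero(k["mask"]);print("hs",k["p"],len(xs),k["centre"],xs.min(),xs.max(),ys.min(),ys.max())
for z in(.064,.106,.126):
    print(z,onz(s,(209,59),z)[:2],onz(s,(228,81.5),z)[:2])
c=r[:2]
for p,z in(((209,59),.064),((228,81.7),.106)):
    d=onz(s,p,z)[:2]-c;print(np.hypot(*d),np.degrees(np.arctan2(d[1],d[0])))
E
```

```text
rim [0.52766846 0.18946277 0.10217259]
sil 0.67 34191 [288.2, 146.1]
sil 0.57 500 [553.2, 11.6]
hs 0.7 34379 [288.6, 145.7] 186 395 41 250
0.064 [0.64241015 0.22742096] [0.61562752 0.21917492]
0.106 [0.63282813 0.22326479] [0.6091667  0.21597973]
0.126 [0.62826526 0.22128566] [0.60609012 0.21445821]
0.12085727026655033 18.304954018258336
0.08557995062114541 18.09908399145554
```

Call:
carry_out --deltas '[[[0.15, -0.06, 0.1, -0.023, 1], [0.3, -0.12, 0.25, -0.046, 1], [0.4, -0.17, 0.4, -0.069, 1], [0.495, -0.21, 0.5, -0.092, 1], [0.495, -0.21, 0.6, -0.114, 1]]]'

```text
clock: 3.05
tool_pos: [0.6092, 0.2181, 0.1445]
orientation: [180.0, 0.1, 18.5]
force: [-0.8, -0.3, -1.1]
opening: 0.0878
gripper_force: 0.0
```

Call:
carry_out --deltas '[[[0, 0, 0, 0, 1], [0, 0, 0, 0, 1]]]'

```text
clock: 3.25
tool_pos: [0.6075, 0.2178, 0.1467]
orientation: [180.0, 0.0, 17.9]
force: [1.4, 0.3, 0.7]
opening: 0.0879
gripper_force: 0.0
```

```bash
python3 - <<'E'
from h import *
s=ctrl.snapshot("wrist");save(s,"w2")
for n in ("wrist","scene","side"):
    if n!="wrist": s=ctrl.snapshot(n)
    for r in ctrl.spot_point(s,"handle")[:1]: print(n,r["p"],r["centre"],onz(s,r["centre"],.106))
o=ctrl.get_obs();print(o["clock"],o["tool_pos"],o["orientation"],o["joint_pos"])
E
```

```text
wrist 0.7 [281.7, 235.8] [0.60822101 0.21541276 0.106     ]
scene 0.91 [375.3, 220.6] [0.60995348 0.21497395 0.106     ]
side 0.61 [288.0, 164.3] [0.61875771 0.20653153 0.106     ]
3.55 [0.60802956 0.21747158 0.14794577] [-1.79965116e+02 -1.13292597e-01  1.80383248e+01] [ 3.69613303e+01  2.10234170e+01 -9.34551586e+00  4.34225173e-03
 -5.95125847e+01  7.10748299e+01]
```

Call:
carry_out --deltas '[[[0, 0.01, 0.15, 0, 1], [0, 0.01, 0.285, 0, 1], [0, 0.01, 0.285, 0, -1], [0, 0.01, 0.285, 0, -1], [0, 0.01, 0.285, 0, -1]]]'

```text
clock: 4.05
tool_pos: [0.6095, 0.2157, 0.0915]
orientation: [-180.0, -0.1, 18.1]
force: [-0.9, -0.6, -0.5]
opening: 0.0692
gripper_force: 0.0
```

Call:
carry_out --deltas '[[[0, 0, 0, 0, -1], [0, 0, 0, 0, -1], [0, 0, 0, 0, -1], [0, 0, 0, 0, -1], [0, 0, 0, 0, -1]]]'

```text
clock: 4.55
tool_pos: [0.6085, 0.2151, 0.0897]
orientation: [-180.0, -0.0, 18.1]
force: [-0.3, 0.4, -0.3]
opening: 0.0292
gripper_force: 0.0
```

Call:
carry_out --deltas '[[[0, 0, 0, 0, -1], [0, 0, 0, 0, -1], [0, 0, 0, 0, -1]]]'

```text
clock: 4.85
tool_pos: [0.6085, 0.2151, 0.0896]
orientation: [180.0, 0.0, 18.1]
force: [-0.6, -0.9, 0.3]
opening: 0.0209
gripper_force: 30.0
```

Call:
carry_out --deltas '[[[-0.009, -0.088, 0, 0, -1], [-0.037, -0.173, 0, 0, -1], [-0.081, -0.25, 0, 0, -1], [-0.141, -0.316, 0, 0, -1], [-0.2125, -0.368, 0, 0, -1]]]'

```text
clock: 5.35
tool_pos: [0.5431, 0.2711, 0.0895]
orientation: [179.9, 0.2, 18.1]
force: [-1.8, -12.6, 7.6]
opening: 0.0212
gripper_force: 30.0
```

Call:
carry_out --deltas '[[[0, 0, 0, 0, -1]]]'

```text
clock: 5.45
tool_pos: [0.5417, 0.2712, 0.0895]
orientation: [179.9, 0.2, 18.2]
force: [-1.3, -7.8, 4.1]
opening: 0.0211
gripper_force: 30.0
```

Call:
carry_out --deltas '[[[0, 0, 0, 0, -1]]]'

```text
clock: 5.55
tool_pos: [0.5428, 0.271, 0.0895]
orientation: [179.9, 0.2, 18.2]
force: [-0.6, -7.5, 4.0]
opening: 0.0211
gripper_force: 30.0
```

Call:
carry_out --deltas '[[[-0.082, -0.033, 0, 0, -1], [-0.169, -0.05, 0, 0, -1], [-0.258, -0.05, 0, 0, -1], [-0.345, -0.031, 0, 0, -1], [-0.426, 0.005, 0, 0, -1]]]'

```text
clock: 6.05
tool_pos: [0.4641, 0.2437, 0.0896]
orientation: [179.9, -0.0, 18.2]
force: [15.1, -11.6, -5.6]
opening: 0.0209
gripper_force: 30.0
```

Call:
carry_out --deltas '[[[-0.072, 0.052, 0, 0, -1], [-0.131, 0.118, 0, 0, -1], [-0.176, 0.195, 0, 0, -1], [-0.203, 0.28, 0, 0, -1], [-0.2125, 0.368, 0, 0, -1]]]'

```text
clock: 6.55
tool_pos: [0.4468, 0.162, 0.0896]
orientation: [-179.9, -0.1, 18.2]
force: [5.3, 2.4, -8.4]
opening: 0.0211
gripper_force: 30.0
```

Call:
carry_out --deltas '[[[0.009, 0.088, 0, 0, -1], [0.037, 0.173, 0, 0, -1], [0.081, 0.25, 0, 0, -1], [0.141, 0.316, 0, 0, -1], [0.2125, 0.368, 0, 0, -1]]]'

```text
clock: 7.05
tool_pos: [0.5095, 0.1042, 0.0895]
orientation: [-180.0, 0.1, 18.1]
force: [-1.0, 2.4, 1.5]
opening: 0.0214
gripper_force: 30.0
```

Call:
carry_out --deltas '[[[0.081, 0.036, 0, 0, -1], [0.168, 0.055, 0, 0, -1], [0.257, 0.055, 0, 0, -1], [0.344, 0.036, 0, 0, -1], [0.425, 0, 0, 0, -1]]]'

```text
clock: 7.55
tool_pos: [0.5917, 0.1307, 0.0896]
orientation: [179.9, -0.0, 18.1]
force: [0.0, -1.8, 1.4]
opening: 0.0211
gripper_force: 30.0
```

Call:
carry_out --deltas '[[[0.072, -0.052, 0, 0, -1], [0.131, -0.118, 0, 0, -1], [0.176, -0.195, 0, 0, -1], [0.203, -0.28, 0, 0, -1], [0.2125, -0.368, 0, 0, -1]]]'

```text
clock: 8.05
tool_pos: [0.6082, 0.2159, 0.0895]
orientation: [-180.0, -0.0, 18.1]
force: [-0.9, -1.9, 2.6]
opening: 0.0213
gripper_force: 30.0
```

Call:
carry_out --deltas '[[[0, 0, 0, 0, -1], [0, 0, 0, 0, -1], [0, 0, 0, 0, -1]]]'

```text
clock: 8.35
tool_pos: [0.6085, 0.2147, 0.0896]
orientation: [-180.0, -0.0, 18.1]
force: [2.8, 1.9, -2.3]
opening: 0.0212
gripper_force: 30.0
```

Call:
carry_out --deltas '[[[0, 0, 0, 0, 1], [0, 0, 0, 0, 1], [0, 0, 0, 0, 1], [0, 0, 0, 0, 1], [0, 0, 0, 0, 1]]]'

```text
clock: 8.85
tool_pos: [0.6085, 0.2138, 0.0895]
orientation: [180.0, 0.0, 18.1]
force: [-0.5, -0.2, 0.5]
opening: 0.0557
gripper_force: 0.0
```

Call:
carry_out --deltas '[[[0, 0, -0.1, 0, 1], [0, 0, -0.3, 0, 1], [0, 0, -0.5, 0, 1], [0, 0, -0.7, 0, 1], [0, 0, -0.85, 0, 1]]]'

```text
clock: 9.35
tool_pos: [0.609, 0.2141, 0.2627]
orientation: [-180.0, -0.1, 18.1]
force: [0.4, 0.5, 0.3]
opening: 0.0871
gripper_force: 0.0
```

```bash
python3 - <<'E'
from h import *
for n in ("wrist","scene"):
    s=ctrl.snapshot(n)
    for k in("handle","knob_grip"):
      for r in ctrl.spot_point(s,k)[:1]:
        p=onz(s,r["centre"],.106 if k=="handle" else .093);print(n,k,r["p"],p,np.degrees(np.arctan2(p[1]-.1887,p[0]-.5277)))
o=ctrl.get_obs();print(o["clock"],o["tool_pos"],o["orientation"],o["joint_pos"])
E
```

```text
wrist handle 0.56 [0.60748967 0.21776173 0.106     ] 20.013103580121463
scene handle 0.73 [0.61385942 0.21466495 0.106     ] 16.770669991330365
scene knob_grip 0.71 [ 0.54984119 -0.12911167  0.093     ] -86.0147771095197
9.65 [0.60795761 0.21380614 0.25832515] [1.79992270e+02 1.09734555e-01 1.80631333e+01] [ 3.66730923e+01  1.67690812e+01 -5.95142289e-01 -2.89988513e-02
 -7.27422422e+01  7.13986772e+01]
```

Call:
carry_out --deltas '[[[-0.11, 0.16, 0, 0, 1], [-0.22, 0.32, 0, 0, 1], [-0.33, 0.48, 0, 0, 1], [-0.44, 0.64, 0, 0, 1], [-0.55, 0.79, 0, 0, 1]]]'

```text
clock: 10.15
tool_pos: [0.5518, 0.0281, 0.2581]
orientation: [180.0, 0.1, 18.1]
force: [0.2, 0.1, -0.5]
opening: 0.0877
gripper_force: 0.0
```

Call:
carry_out --deltas '[[[-0.11, 0.16, 0, 0, 1], [-0.22, 0.32, 0, 0, 1], [-0.35, 0.48, 0, 0, 1], [-0.5, 0.7, 0, 0, 1], [-0.56, 0.79, 0, 0, 1]]]'

```text
clock: 10.65
tool_pos: [0.4935, -0.1576, 0.2584]
orientation: [-180.0, 0.1, 18.0]
force: [0.7, -0.6, 1.4]
opening: 0.0875
gripper_force: 0.0
```

Call:
carry_out --deltas '[[[0, 0, 0, 0, 1], [0, 0, 0, 0, 1]]]'

```text
clock: 10.85
tool_pos: [0.495, -0.1556, 0.2585]
orientation: [-180.0, 0.1, 18.0]
force: [0.1, -0.5, 0.3]
opening: 0.0876
gripper_force: 0.0
```

```bash
python3 - <<'E'
from h import *
s=ctrl.snapshot("wrist")
x=s["color"];cv2.imwrite("pics/k1.png",cv2.resize(x[20:320,130:430],(600,600),interpolation=cv2.INTER_CUBIC)[:,:,::-1])
for r in ctrl.spot_point(s,"knob_grip")[:2]: print(r["p"],r["centre"],onz(s,r["centre"],.093))
for r in ctrl.silhouettes(s,"knob")[:2]:
    m=r["mask"].astype(np.uint8);print("sil",r["p"],m.sum(),r["centre"],cv2.boundingRect(m))
o=ctrl.get_obs();print(o["clock"],o["tool_pos"],o["orientation"],o["joint_pos"])
E
```

```text
0.59 [270.7, 121.8] [ 0.55611635 -0.12990417  0.093     ]
sil 0.8 2279 [273.1, 121.6] (246, 94, 53, 54)
11.0 [ 0.49572247 -0.1544561   0.25899225] [-1.79978739e+02  5.30216661e-02  1.81259184e+01] [ 4.36612237e+00  4.60593520e+00 -1.57675901e+01 -8.57298825e-03
 -6.96830319e+01  1.03762767e+02]
```

View pics/k1.png

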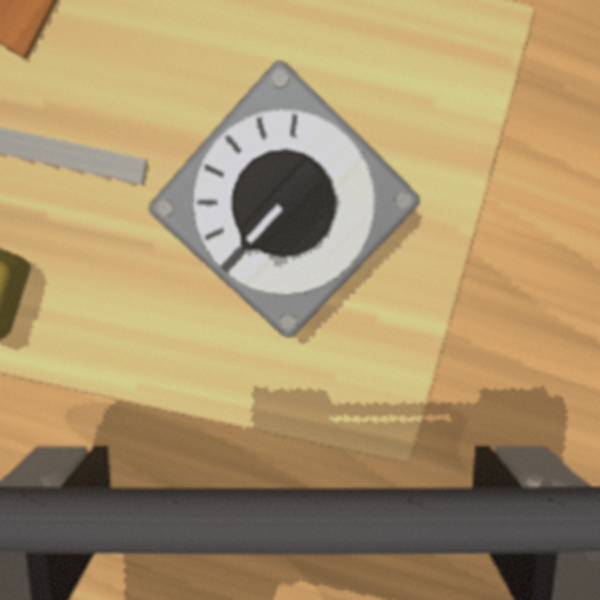

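The crop shows the box centred near (284,202). The nose line runs from (280,207) to (248,240) toward the wide mark at (230,260), and the third thin mark is at (213,170).

```bash
python3 - <<'E'
from h import *
s=ctrl.snapshot("wrist")
f=lambda x,y,z: onz(s,(130+x/2-.25,20+y/2-.25),z)[:2]
c=f(284,201.5,.045);print("box",c,"dial",f(284,202,.045),"disc",f(284,203,.067))
a=lambda d:np.degrees(np.arctan2(d[1],d[0]))
print("line",a(f(248,240,.105)-f(280,207,.105)), f(280,207,.105))
for p in((230,261),(215,234),(206,203),(213,170),(232,143),(262,127),(295,124)): print(a(f(*p,.045)-c))
# find light line in crop
x=s["color"].astype(int).min(2)[100:150,240:300]
k=[r for r in ctrl.silhouettes(s,"knob")][0]["mask"]
e=cv2.erode(k.astype(np.uint8),np.ones((9,9)))
g=(s["color"].min(2)>110)&(e>0);ys,xs=np.nonzero(g);print(len(xs))
if len(xs)>5:
    P=np.array([onz(s,(u,v),.105)[:2] for u,v in zip(xs,ys)]);q=P-P.mean(0);v=np.linalg.svd(q)[2][0];print(P.mean(0),a(v),np.ptp(q@v))
E
```

```text
box [ 0.55848652 -0.12851142] dial [ 0.55824609 -0.12858964] disc [ 0.55774437 -0.12899722]
line 153.28507313538708 [ 0.55555412 -0.12830807]
155.14102202012205
132.7356304328474
109.05258484532474
84.48435065227073
60.19400822054945
34.770133584522114
9.805400760834877
94
[ 0.5465627 -0.1254063] 155.11596905216226 0.01842020835173791
```

Call:
carry_out --deltas '[[[0.08, -0.005, 0.1, 0.023, 1], [0.16, -0.01, 0.2, 0.046, 1], [0.25, -0.018, 0.35, 0.069, 1], [0.33, -0.0235, 0.45, 0.092, 1], [0.33, -0.0235, 0.55, 0.115, 1]]]'

```text
clock: 11.6
tool_pos: [0.5586, -0.1288, 0.1481]
orientation: [180.0, 0.0, -23.5]
force: [-0.1, 1.2, 0.7]
opening: 0.0877
gripper_force: 0.0
```

Call:
carry_out --deltas '[[[0, 0, 0.04, 0.006, 1], [0, 0, 0.04, 0.006, 1], [0, 0, 0.04, 0.006, 1]]]'

```text
clock: 11.9
tool_pos: [0.5573, -0.1298, 0.1418]
orientation: [180.0, -0.0, -25.3]
force: [0.4, -0.6, -0.0]
opening: 0.0875
gripper_force: 0.0
```

```bash
python3 - <<'E'
from h import *
s=ctrl.snapshot("wrist")
x=s["color"];cv2.imwrite("pics/k2.png",x[:,:,::-1])
for r in ctrl.spot_point(s,"knob_grip")[:2]: print(r["p"],r["centre"],onz(s,r["centre"],.093))
o=ctrl.get_obs();print(o["clock"],o["tool_pos"],o["orientation"],o["joint_pos"],"tcp px at knob z",proj(s,np.r_[o["tool_pos"][:2],.105]))
E
```

```text
0.84 [277.2, 228.8] [ 0.5580202  -0.13022148  0.093     ]
12.0 [ 0.55749964 -0.12996743  0.14245182] [-1.79968909e+02 -7.51039335e-02 -2.53837167e+01] [ 6.46222506e+00  1.49052845e+01 -1.91644514e+01  1.59709038e-02
 -5.58500621e+01  5.81451224e+01] tcp px at knob z [277.27555722 235.79659848]
```

View pics/k2.png

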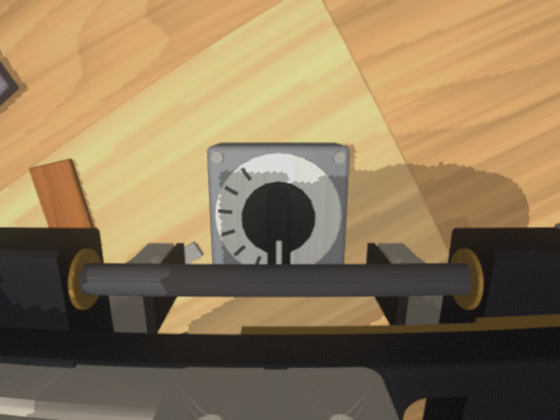

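The picture shows the bar's line vertical at column 278, centred between the fingers. I'll descend and grip.

Call:
carry_out --deltas '[[[0, 0, 0.17, 0, 1], [0, 0, 0.335, 0, 1], [0, 0, 0.335, 0, -1], [0, 0, 0.335, 0, -1], [0, 0, 0.335, 0, -1]]]'

```text
clock: 12.5
tool_pos: [0.5583, -0.1303, 0.0766]
orientation: [-179.9, -0.2, -25.4]
force: [-0.5, 0.2, 0.4]
opening: 0.0691
gripper_force: 0.0
```

Call:
carry_out --deltas '[[[0, 0, 0, 0, -1], [0, 0, 0, 0, -1], [0, 0, 0, 0, -1], [0, 0, 0, 0, -1], [0, 0, 0, 0, -1]]]'

```text
clock: 13.0
tool_pos: [0.5569, -0.1302, 0.0747]
orientation: [-180.0, -0.0, -25.5]
force: [-0.2, -0.3, -0.7]
opening: 0.0292
gripper_force: 0.0
```

Call:
carry_out --deltas '[[[0, 0, 0, 0, -1], [0, 0, 0, 0, -1], [0, 0, 0, 0, -1], [0, 0, 0, 0, -1], [0, 0, 0, 0, -1]]]'

```text
clock: 13.5
tool_pos: [0.5563, -0.1312, 0.0745]
orientation: [179.9, 0.0, -25.5]
force: [-1.0, -5.7, 0.7]
opening: 0.014
gripper_force: 30.0
```

Call:
carry_out --deltas '[[[0, 0, 0, 0.02, -1], [0, 0, 0, 0.04, -1], [0, 0, 0, 0.06, -1], [0, 0, 0, 0.08, -1], [0, 0, 0, 0.1, -1]]]'

```text
clock: 14.0
tool_pos: [0.5565, -0.131, 0.0745]
orientation: [179.9, -0.0, -61.8]
force: [-0.5, -3.5, 0.6]
opening: 0.0138
gripper_force: 30.0
```

Call:
carry_out --deltas '[[[0, 0, 0, 0.02, -1], [0, 0, 0, 0.04, -1], [0, 0, 0, 0.06, -1], [0, 0, 0, 0.08, -1], [0, 0, 0, 0.09, -1]]]'

```text
clock: 14.5
tool_pos: [0.5568, -0.131, 0.0746]
orientation: [180.0, -0.1, -94.2]
force: [0.6, -4.8, -0.3]
opening: 0.0136
gripper_force: 30.0
```

Call:
carry_out --deltas '[[[0, 0, 0, 0.005, -1], [0, 0, 0, 0.01, -1], [0, 0, 0, 0.01, -1], [0, 0, 0, 0.01, -1]]]'

```text
clock: 14.9
tool_pos: [0.5568, -0.131, 0.0745]
orientation: [180.0, -0.1, -97.4]
force: [0.2, -5.5, 0.3]
opening: 0.0137
gripper_force: 30.0
```

```bash
python3 - <<'E'
from h import *
s=ctrl.snapshot("wrist");save(s,"k3")
o=ctrl.get_obs();print(o["clock"],o["tool_pos"],o["orientation"],o["moment"],o["opening"],o["gripper_force"])
c=np.array([.5575,-.1297])
for i in range(7):
    a=np.radians(154.8-24*i);print(i,np.round(proj(s,np.r_[c+.033*np.array([np.cos(a),np.sin(a)]),.045])))
s=ctrl.snapshot("scene")
print([(r["p"],onz(s,r["centre"],.106)) for r in ctrl.spot_point(s,"handle")[:1]])
E
```

```text
14.95 [ 0.55678884 -0.13093656  0.07453347] [ 1.79985506e+02 -5.10930803e-02 -9.74175246e+01] [-2.03828797 -0.2588803   0.13176109] 0.013644590257404566 30.006116330623627
0 [329. 258.]
1 [316. 277.]
2 [297. 290.]
3 [274. 295.]
4 [251. 290.]
5 [232. 278.]
6 [219. 259.]
[(0.91, array([0.60544823, 0.21211701, 0.106     ]))]
```

View pics/k3.png

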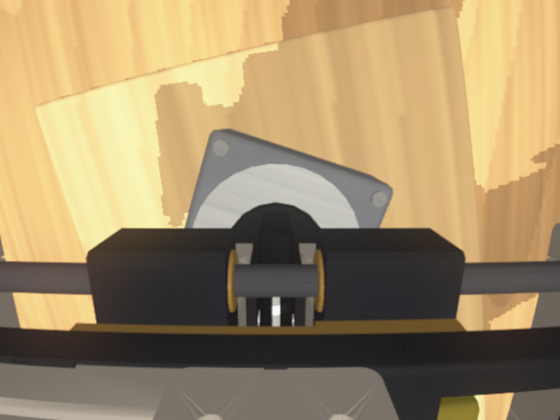

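The picture shows the bar still square in the pads, with its line at column 276. The tool has turned 71.9° and the wrist moment of 0.13 N m fits the third click.

Call:
carry_out --deltas '[[[0, 0, 0, 0, -1], [0, 0, 0, 0, -1], [0, 0, 0, 0, -1]]]'

```text
clock: 15.35
tool_pos: [0.5568, -0.131, 0.0746]
orientation: [180.0, -0.1, -97.4]
force: [0.7, -5.7, -1.7]
opening: 0.0139
gripper_force: 30.0
```

```bash
python3 -c "
from plant import ctrl
print(ctrl.get_obs()['orientation']);print(ctrl.close_job())"
```

```text
[ 1.79989009e+02 -5.10992109e-02 -9.74176301e+01]
the job is handed in; nothing more can be done
None
```

I turned the wheel one full turn counter-clockwise, handle back in line with the pointer, and handed the job in at about 15 s, still gripping the knob, turned 72° clockwise to the third click; no verdict was returned.

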